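# Set the end stop of a drilling jig and slide the block under the bridge against it

## Task

Set up the drilling jig: first slide the yellow-gripped end stop along its track until its pointer is level with the red marker clip. Then fetch the aluminium block from the green holder and slide it flat along the bed, lengthwise, under the blue bridge until its end rests squarely against the nose of the stop, with the stop still on its mark. Let go of everything, and leave the tape measure, bolt and rusty nut beside the jig where they are.

Things in the scene. Friction and masses are not known exactly. Their poses are not given: they have to be found in the camera images.
- jig: Fixed drilling jig: grey bed plate 90 x 335 x 8 mm, bed surface 8 mm over the bench. Origin on the bench under the middle of the blue bridge; local +y is the slide direction (from the open infeed end, under the bridge, towards the stop), z up. The bed runs from y = -150 to +185 mm; its infeed part (y = -150 to -11 mm) is plain, without rails.
- bridge_mouth (a point): Middle of the bridge's opening on the infeed side, 11 mm before the jig's origin; axes as the jig. The opening is 44 mm wide, 28 mm high over the bed, 22 mm deep (y); steel fences 18 mm high continue its sides to jig y = +44 mm. Posts 12 mm thick (outer faces at x = -34 and +34 mm); bridge top with drill bush 56 mm over the bench.
- stop (a joint): Travel of the sliding end stop along jig +y, m: 0 = nose 10 mm before the middle of the bridge (nose at jig y = -10 mm), growing away from the bridge to 0.10. It takes about 8 N to slide it and it stays where it is left.
- stop_grip (a point): Point in the upper half of the stop's yellow grip, an upright fin 26 mm (jig x) by 14 mm (jig y), whose top is 60 mm over the bench; this point is 46 mm over the bench. The fin stands on a dark carriage 48 x 32 mm (x, y) whose top is 26 mm over the bench. Axes as the jig.
- stop_nose (a point): Middle of the stop's flat nose face (24 mm wide, top 26 mm over the bench), which the block has to meet; it looks to jig -y and lies 70 mm before the grip in jig y. Axes as the jig.
- stop_pointer (a point): Tip of the stop's small yellow pointer over the scale on the jig's near (-x) side, at the same jig y as the grip. Axes as the jig.
- mark_tip (a point): Tip of the red marker clip, 9 x 6 x 8 mm, fixed on the scale along the jig's -x edge. The stop is set when its pointer has the same jig y as this tip. Axes as the jig. When it is set, the nose lies 9 to 24 mm past the middle of the bridge.
- holder: Fixed green open-ended channel, 172 mm long (local x) by 60 mm wide (local y). Origin on the bench under its middle. Floor 4 mm thick; side walls 7 mm thick with tops 31 mm over the bench; inside 46 mm wide; a lip 9 mm high crosses each end (inner faces at x = -80 and +80 mm). The walls hide the block's long sides, so it can only be taken by its two ends there.
- block_centre (a point): Centre of the aluminium block, 66 mm (local x) by 40 mm (local y) by 24 mm high, 0.14 to 0.28 kg, half-way up. It lies flat in the holder with its length along the channel and may enter the jig either end first. To lie in the jig its local x has to be along jig y.
- tape: Bystander: yellow tape measure, 39 x 96 x 66 mm, beyond the jig; origin at its underside. Not to be moved.
- bolt: Bystander: steel bolt standing on its head, 24 x 27 x 80 mm; origin at its underside. Not to be moved.
- nut: Bystander: rusty nut, 30 x 34 x 17 mm, on the bench on the robot's side; origin at its underside. Not to be moved.
- block: The same aluminium block; origin at the centre of its underside, axes as block_centre.
Not all that is in view belongs to the job. Several things have the shape of the block; the one meant has the colours described above.

How it is judged:
On the way:
1. the stop's pointer is level with the red marker (within 4 mm), before the block has gone under the bridge (y of stop_pointer in the frame of mark_tip between -0.004 and 0.004 m and y of block_centre in the frame of jig below -0.042 m), for 0.3 s.
At the end, for the whole second after the job is handed in: The stop's pointer is within 4 mm of the red marker along the scale; the block lies flat on the bed under the bridge, lengthwise, within 0.12 rad of the slide direction, its end no more than 3.5 mm from the stop's nose, at rest (y of stop_pointer in the frame of mark_tip between -0.004 and 0.004 m and y of block_centre in the frame of stop_nose between -0.0365 and -0.03 m and x of block_centre in the frame of jig between -0.006 and 0.006 m and z of block_centre in the frame of jig between 0.017 and 0.023 m and angle between the x axis of block_centre and the y axis of jig, either way round below 0.12 rad and linear speed of block below 0.01 m/s and y of block_centre in the frame of jig between -0.045 and 0 m); the robot touches nothing.
It fails at once if the yellow tape measure is moved by more than 15 mm (distance of tape from where it was at the start of the episode above 0.015 m).
It fails at once if the bolt is moved by more than 15 mm (distance of bolt from where it was at the start of the episode above 0.015 m).
It fails at once if the rusty nut is moved by more than 15 mm (distance of nut from where it was at the start of the episode above 0.015 m).
It also fails if it takes over 70 s, if anything falls off the work surface, if the arm or the gripper's body presses on something with over 40 N, if the wrist force passes 120 N, or if a joint passes its speed limit or range.

## Robot

A 7-joint arm with a two-finger parallel gripper is mounted at the origin on a cart in front of the work surface, level with it; the furniture and walls round the work are solid. World frame = base frame: x ahead of the robot, y to its left, z up, the work surface at z = 0. Lengths are in m, angles in rad, forces in N, time in s.
With the tool pointing down it reaches from about 0.425 to 0.925 m from the base axis. Payload 6.8 kg.
Tool frame: the origin (TCP) lies on the front face of the gripper's body, between the roots of the fingers; the fingertips stand 73 mm ahead of it and the grasp point (between the pads) lies 54 mm ahead of it (env.nose_length is the distance from the TCP to the fingertips, in m); z points along the fingers, y is the line along which they close (so a half turn about z gives the same grasp; the last joint's range is limited). The gripper opens to 85 mm and grips with 20 to 120 N. Pads are 22 mm wide; open, the fingers measure 114 mm over their backs; the gripper's body (76 mm by 85 mm) begins 54 mm behind the grasp point. The pads swing forward as they close: fully open they stand 13 mm farther back than shut.
Start: joints at [1.052, 0.477, 0.022, 1.555, -0.011, 1.109, -0.083], TCP at [0.27, -0.619, 0.304] pointing down, gripper open.
Joint ranges: [-2.96, 2.96], [-0.34, 2.1], [-1.41, 1.46], [0.24, 2.44], [-1.37, 4.51], [0.17, 1.92], [-2.96, 2.96]. Speed limits (rad/s): [2.39, 2.39, 3.14, 3.14, 3.14, 3.14, 3.14].

## Interface

Orientations are given as a unit quaternion [w, x, y, z].
In Python, from cell import env, kin, camera, calibration, job gives the robot as it stands. The module is installed in compiled form; this text tells all that it offers. Calls block until the motion is done:
- env.reach(position, orientation): joint-space move of the TCP to a pose.
- env.movel(position, velocity=0.15, rot=None, stop_force=None): straight line of the TCP; rot=None keeps the orientation; velocity is the mean speed in m/s. With stop_force (N) it stops when the force on the tool has changed by that much, and returns True; else False.
- env.goto_joints(angles): joint-space move.
- env.grip(opening, f_grip=None): finger opening in m; f_grip is the grip in N (None keeps the last); returns when the fingers have stopped.
- env.dwell(seconds).
- kin.inverse_kinematics(position, orientation): joint angles nearest the present ones, or None.
- env.get_state(): the state.
- camera(name): name is "side" or "top"; returns (picture, depth): 480x640x3 uint8, blue, green, red; 480x640 float32, m along the optical axis (not along the pixel's ray), 0 where there is no reading.
- calibration(name): a dict with "fx", "fy", "cx", "cy" (pixels), "rvec" (rotation vector, rad) and "tvec" (3), from world to camera coordinates, as OpenCV has them. Camera axes: x right, y down, z forward; pixel columns grow to the right and rows downward; lengths in m; the calibration is good to about 2 mm. A picture is of the moment at which its call begins. calibration takes no time and is no camera call.
A pose or a line that the arm cannot do raises env.PlanningError and nothing moves.
- job.job_done(): hands the job in; it is judged then, once.
The state is a dict: "time": time; "qpos": joint angles; "joint_velocities": joint speeds; "joint_torque": joint torques, N m; "tcp_pos": TCP position; "orientation": TCP orientation; "force": force on the tool from outside, world axes, zero at the start; "torque": the same for the moment, N m; "opening": finger opening in m; "gripper_force": force on a finger pad.
Only numpy, scipy, OpenCV 4.12 (cv2) and the standard library are available. Lean on these libraries where they do the work, as an engineer would, in place of code of your own. Each camera call takes 0.05 s, during which the arm holds its last target. There are 200 camera calls.

## Working session

There is one attempt and no reset: what is moved stays moved. The work goes in short steps, each a Python script; the robot and the scene stay as the last script left them, time stands still between calls to the robot, and variables do not carry over. Pictures are saved under pics/ and viewed, at most 10 in all, crops included, and the job is handed in when it is done.

```bash
mkdir -p pics
python3 - <<'E'
from cell import env,camera,calibration
import cv2,numpy as np
for n in("top","side"):
    p,d=camera(n); cv2.imwrite(f"pics/{n}0.png",p); np.savez(f"{n}0.npz",p=p,d=d); print(calibration(n))
s=env.get_state();print(s["time"],s["tcp_pos"],s["orientation"])
E
```

```text
{'fx': 577.5552948850918, 'fy': 577.5552948850918, 'cx': 331.58529642202046, 'cy': 237.91860407539926, 'rvec': array([ 2.14095101, -2.19329314,  0.15715846]), 'tvec': array([-0.07356228,  0.55582448,  1.0229061 ])}
{'fx': 498.63738481416266, 'fy': 498.63738481416266, 'cx': 314.0262208241625, 'cy': 250.53930367108774, 'rvec': array([ 2.19540704, -0.14079993,  0.08604034]), 'tvec': array([-0.56317631,  0.06462816,  0.87794367])}
0.1 [ 0.26940211 -0.61847592  0.30302427] [-7.92236486e-04  9.78974995e-01  2.03978632e-01 -2.21595368e-04]
```

View pics/top0.png

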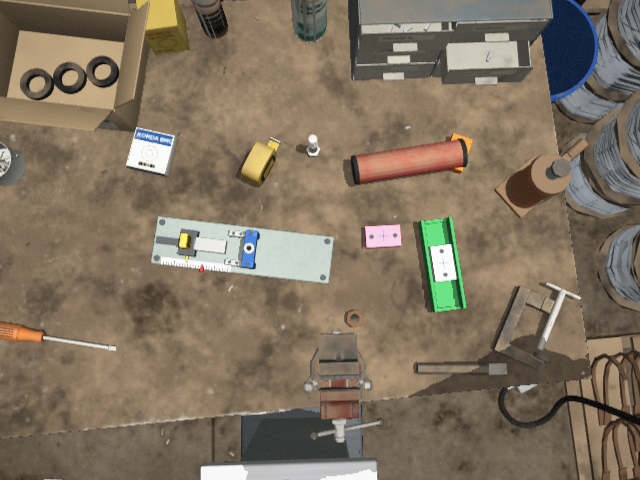

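View pics/side0.png

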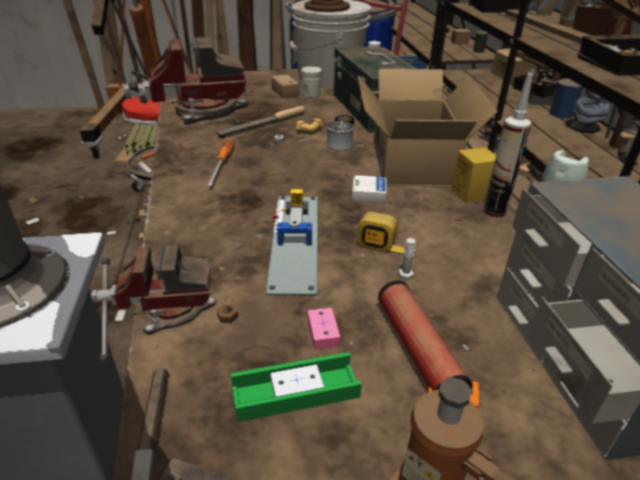

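The white/aluminium block in the green holder, at top (443,262) and side (297,380), fits the description. The pink block at (383,236) has the block's shape but the wrong colour. The stop grip is at (185,240), the red clip at (202,267), the bridge at (249,248) and the nut at (354,318). I'll confirm these in one enlarged picture and measure.

```bash
cat > h.py <<'E'
import numpy as np,cv2
from cell import env,kin,camera,calibration,job
def ray(n,u,v,z):
    "pixel -> world point on plane z"
    c=calibration(n);R=cv2.Rodrigues(c["rvec"])[0];o=-R.T@c["tvec"]
    d=R.T@np.array([(u-c["cx"])/c["fx"],(v-c["cy"])/c["fy"],1]);return o+d*(z-o[2])/d[2]
def proj(n,P):
    c=calibration(n);K=np.array([[c["fx"],0,c["cx"]],[0,c["fy"],c["cy"]],[0,0,1]])
    return cv2.projectPoints(np.atleast_2d(np.float64(P)),c["rvec"],c["tvec"],K,None)[0][:,0]
def depthpts(n,d):
    c=calibration(n);R=cv2.Rodrigues(c["rvec"])[0];v,u=np.indices(d.shape)
    P=np.stack([(u-c["cx"])/c["fx"]*d,(v-c["cy"])/c["fy"]*d,d],-1);return (P-c["tvec"])@R
E
python3 - <<'E'
from h import *
a=np.load("top0.npz");p=a["p"];W=depthpts("top",a["d"])
A=cv2.resize(p[210:290,145:340],None,fx=4.1,fy=4.1,interpolation=cv2.INTER_CUBIC)[:, :800]
B=cv2.resize(p[210:320,355:475],None,fx=2.4,fy=2.4,interpolation=cv2.INTER_CUBIC)
C=np.zeros((A.shape[0]+B.shape[0],800,3),np.uint8);C[:A.shape[0],:A.shape[1]]=A;C[A.shape[0]:,:B.shape[1]]=B
s=np.load("side0.npz")["p"];D=cv2.resize(s[180:300,250:340],None,fx=2.2,fy=2.2,interpolation=cv2.INTER_CUBIC)
C[A.shape[0]:A.shape[0]+D.shape[0],400:400+D.shape[1]]=D
cv2.imwrite("pics/crop1.png",C);print(C.shape)
hsv=cv2.cvtColor(p,cv2.COLOR_BGR2HSV)
def blob(lo,hi,box,z,name):
    m=cv2.inRange(hsv,np.array(lo),np.array(hi));k=np.zeros_like(m);y0,y1,x0,x1=box;k[y0:y1,x0:x1]=m[y0:y1,x0:x1]
    v,u=np.nonzero(k);r=cv2.minAreaRect(np.stack([u,v],1).astype(np.float32));c=cv2.boxPoints(r)
    w=np.array([ray("top",*q,z)[:2] for q in c]);e=w-np.roll(w,1,0)
    print(name,len(u),"mean px",u.mean().round(1),v.mean().round(1),"rect ctr",w.mean(0).round(4),"mean",ray("top",u.mean(),v.mean(),z)[:2].round(4),"len",np.linalg.norm(e,axis=1).round(4)[:2],"ang",np.arctan2(e[:2,1],e[:2,0]).round(3),"depth z",np.median(W[v,u,2]).round(4))
blob([50,120,40],[75,255,255],(205,320,410,475),.031,"holder")
blob([0,0,170],[179,60,255],(235,290,425,460),.028,"block")
blob([100,120,60],[125,255,255],(220,275,235,265),.056,"bridge")
blob([22,120,80],[35,255,255],(225,250,172,198),.060,"grip")
blob([0,150,80],[8,255,255],(258,276,190,212),.016,"clip")
blob([70,5,100],[110,60,255],(210,290,262,335),.008,"bed infeed")
print("nut",ray("top",354,318,.01),"pink",ray("top",383,236,.02),"bolt",ray("top",313,145,.04),"tape",ray("top",260,163,.06))
E
```

```text
(592, 800, 3)
holder 2232 mean px 441.4 265.3 rect ctr [ 0.5027 -0.2879] mean [ 0.4991 -0.2873] len [0.1696 0.0648] ang [ 0.108 -1.44 ] depth z 0.0066
block 751 mean px 442.9 262.6 rect ctr [ 0.5045 -0.2911] mean [ 0.5043 -0.291 ] len [0.0669 0.0396] ang [ 0.11  -1.438] depth z 0.0265
bridge 342 mean px 249.7 249.4 rect ctr [0.535  0.0599] mean [0.534  0.0604] len [0.0247 0.0669] ang [ 1.422 -0.13 ] depth z 0.0484
grip 134 mean px 184.0 240.8 rect ctr [0.5519 0.1745] mean [0.5517 0.1763] len [0.0208 0.0265] ang [ 1.405 -0.134] depth z 0.0578
clip 19 mean px 201.5 268.7 rect ctr [0.5059 0.1541] mean [0.5045 0.1541] len [0.0111 0.0055] ang [ 0.003 -1.595] depth z 0.0148
bed infeed 590 mean px 298.1 256.8 rect ctr [ 0.5251 -0.0183] mean [ 0.5232 -0.024 ] len [0.1335 0.086 ] ang [ 1.429 -0.126] depth z 0.0068
nut [ 0.40717262 -0.12512498  0.01      ] pink [ 0.55718049 -0.18316427  0.02      ] bolt [ 0.72818568 -0.05670809  0.04      ] tape [0.69068028 0.03995538 0.06      ]
```

View pics/crop1.png

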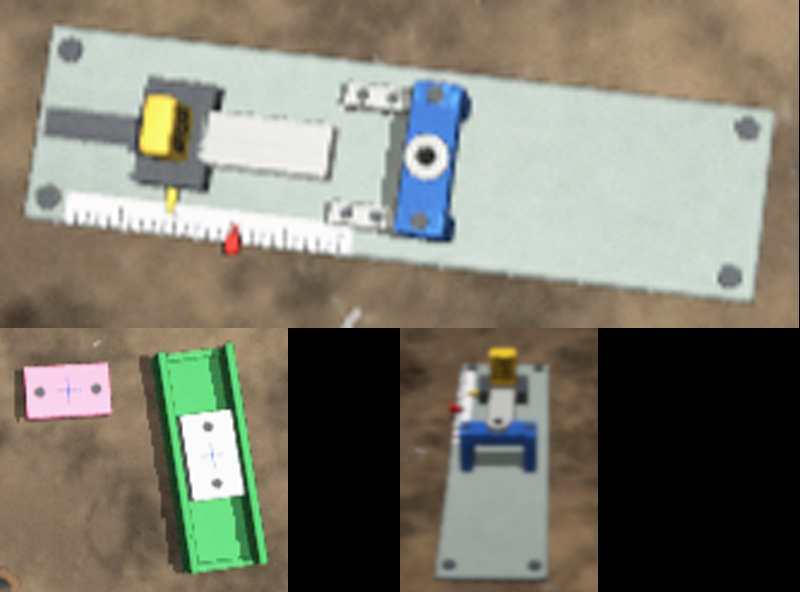

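The crop confirms the white block in the green holder and the pink decoy. The pointer tip is at about crop (172,208) and the clip tip at (233,223). Next I'll fit the jig frame and check IK for every pose.

Run:
```python
from h import *
from scipy.optimize import least_squares
a=np.load("top0.npz");W=depthpts("top",a["d"])
px=lambda x,y:((x+.5)/4.1-.5+145,(y+.5)/4.1-.5+210)
cor=np.array([ray("top",*px(*c),.008)[:2] for c in [(53,27),(775,108),(752,300),(25,216)]])
L=np.array([(.045,.185),(.045,-.150),(-.045,-.150),(-.045,.185)])
R=lambda t:np.array([[np.cos(t),-np.sin(t)],[np.sin(t),np.cos(t)]])
f=least_squares(lambda p:(L@R(p[2]).T+p[:2]-cor).ravel(),[.53,.06,-.14]);print(f.x,(f.fun*1000).round(1))
J=f.x;np.save("jig.npy",J)
tj=lambda w:(R(J[2]).T@(np.array(w)[:2]-J[:2])*1000).round(1)
for n,c,z in [("bridge",(427,158),.056),("grip_c",(160,126),.060),("clip tip",(233,223),.016),("clip base",(232,245),.016),("ptr",(172,208),.016),("nose",(333,150),.026)]:
    u,v=px(*c);print(n,tj(ray("top",u,v,z)),"z",W[int(round(v)),int(round(u)),2].round(4))
print("bridge,grip blob",tj([.534,.0604]),tj([.5517,.1763]))
def ik(P,z,a):
    q=kin.inverse_kinematics(np.array([P[0],P[1],z]),np.array([0,np.cos(a/2),np.sin(a/2),0]));return None if q is None else np.round(q,2)
jp=lambda x,y:R(J[2])@[x,y]+J[:2]
for nm,P,th in [("grip-x",jp(0,.115),J[2]),("grip-y",jp(0,.115),J[2]+np.pi/2),("pick",(.5045,-.291),.11),("place",jp(0,-.08),J[2]+np.pi/2),("slide0",jp(0,-.1),J[2]),("slide1",jp(0,-.036),J[2])]:
    for k in(-1,0,1):
        al=th+np.pi/2+k*np.pi;print(nm,round(al,2),ik(P,.09,al),ik(P,.25,al) is not None)
```

```text
[ 0.53742453  0.06200094 -0.13746673] [ 1.5  1.   0.6 -1.2 -1.  -1.6 -1.1  1.8]
bridge [-1.1 -0.2] z 0.0544
grip_c [ -0.8 115.8] z 0.0572
clip tip [-36.6  88. ] z 0.0099
clip base [-46.5  87.1] z 0.0168
ptr [-33.  116.1] z 0.0047
nose [ 0.4 46.1] z 0.013
bridge,grip blob [-3.2 -2.1] [ -1.5 115.2]
grip-x -1.71 [ 0.4   0.99 -1.2   1.88  1.06  1.1   1.77] True
grip-x 1.43 [ 0.02  0.68 -0.58  1.9   0.55  0.73 -1.01] True
grip-x 4.57 [ 0.4   0.99 -1.2   1.88  1.06  1.1   1.77] True
grip-y -0.14 [-0.2   0.62 -0.28  1.92  0.27  0.64 -2.36] True
grip-y 3.0 [ 0.01  0.67 -0.56  1.9   0.53  0.72  0.57] True
grip-y 6.15 [-0.2   0.62 -0.28  1.92  0.27  0.64 -2.36] True
pick -1.46 [ 0.2   0.63  0.28  1.94 -0.29  0.61 -2.36] True
pick 1.68 [ 0.64  0.62 -0.29  1.91  0.29  0.65  0.28] True
pick 4.82 [ 0.2   0.63  0.28  1.94 -0.29  0.61 -2.36] True
place -0.14 [ 0.02  0.55 -0.13  2.05  0.13  0.55 -1.91] True
place 3.0 [ 0.39  0.62 -0.6   2.03  0.57  0.66  0.85] True
place 6.15 [ 0.02  0.55 -0.13  2.05  0.13  0.55 -1.91] True
slide0 -1.71 [-0.87  1.08  1.26  2.11 -1.26  1.07 -2.2 ] True
slide0 1.43 [ 0.28  0.58 -0.42  2.04  0.4   0.6  -0.54] True
slide0 4.57 [-0.87  1.08  1.26  2.11 -1.26  1.07 -2.2 ] True
slide1 -1.71 [ 0.69  0.93 -1.2   1.99  1.06  1.03  1.98] True
slide1 1.43 [ 0.18  0.59 -0.44  2.02  0.42  0.62 -0.68] True
slide1 4.57 [ 0.69  0.93 -1.2   1.99  1.06  1.03  1.98] True
```

```bash
cat >> h.py <<'E'
J=np.load("jig.npy")
rot=lambda a:np.array([0,np.cos(a/2),np.sin(a/2),0])
Rj=np.array([[np.cos(J[2]),-np.sin(J[2])],[np.sin(J[2]),np.cos(J[2])]])
def jp(x,y,z): return np.r_[Rj@[x,y]+J[:2],z]
def tj(w): return (Rj.T@(np.array(w)[:2]-J[:2])*1000).round(2)
AX=J[2]+np.pi/2   # fingers close along jig x
AY=J[2]+np.pi     # fingers close along jig y
def st(t=""):
    s=env.get_state();f=s["force"];print(t,"t",round(s["time"],1),"jig",tj(s["tcp_pos"]),"z",round(s["tcp_pos"][2],4),"Fj",(Rj.T@f[:2]).round(1),round(f[2],1),"op",round(s["opening"],4),"gf",np.round(s["gripper_force"],1));return s
E
python3 - <<'E'
from h import *
env.reach(jp(-.001,.1155,.2),rot(AX));env.movel(jp(-.001,.1155,.101),.12);st("down")
env.grip(.02,25);st("grip")
env.movel(jp(-.001,.1155-.028,.101),.05);st("slid")
p,d=camera("top");cv2.imwrite("pics/t1.png",cv2.resize(p[215:285,150:270],None,fx=6,fy=6,interpolation=cv2.INTER_CUBIC))
E
```

```text
down t 4.1 jig [ -0.62 115.95] z 0.1017 Fj [-0.2  0.1] -0.1 op 0.0851 gf 0.0
grip t 4.6 jig [ -0.34 115.52] z 0.1014 Fj [ 2.5 -0.2] 3.3 op 0.0254 gf 29.9
slid t 5.3 jig [-0.49 89.45] z 0.1015 Fj [3.1 5.1] -0.2 op 0.0257 gf 29.4
```

Run:
```python
from h import *
env.dwell(.3);st("settled")
env.movel(jp(.0005,.0875,.101),.05);env.dwell(.3);st("x+")
env.grip(.06);st("open");env.movel(jp(0,.0875,.2),.15);env.reach(jp(0,-.2,.25),rot(AY))
p,d=camera("top");cv2.imwrite("pics/t2.png",cv2.resize(p[215:285,150:270],None,fx=6,fy=6,interpolation=cv2.INTER_CUBIC));st()
```

```text
settled t 5.7 jig [-0.5  89.46] z 0.1014 Fj [2.8 5.3] -0.6 op 0.0255 gf 29.4
x+ t 6.2 jig [-0.32 89.51] z 0.1014 Fj [-3.   5.5] 3.7 op 0.0254 gf 30.0
open t 6.7 jig [ 0.5  87.02] z 0.1008 Fj [-0.6  0.2] -0.9 op 0.0597 gf 0.0
 t 9.2 jig [-1.0000e-02 -1.9928e+02] z 0.2498 Fj [ 0.5 -0.8] -1.2 op 0.0604 gf 0.0
```

View pics/t2.png

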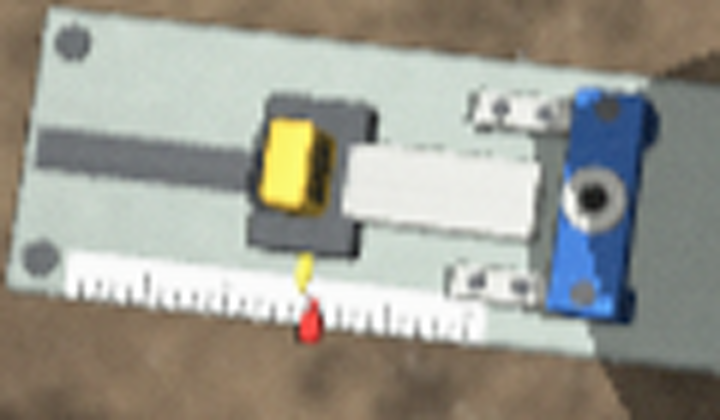

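The pointer tip is at (303,288) and the clip tip at (312,300), so the pointer is still about 2.5–3 mm short of the mark. I'll nudge it, allowing for the arm's compliance lag of about 2 mm.

Run:
```python
from h import *
X=-.00035
env.reach(jp(X,.0890,.2),rot(AX));env.movel(jp(X,.0890,.101),.15);st("down")
env.grip(.02,25);s=st("grip");y0=tj(s["tcp_pos"])[1]
y=y0/1000-.003
while True:
    env.movel(jp(X,y,.101),.05);env.dwell(.1);s=st("m")
    if y0-tj(s["tcp_pos"])[1]>2.3 or y<.082: break
    y-=.0007
env.grip(.06);st("open");env.movel(jp(X,.0875,.2),.2);env.reach(np.r_[.45,-.25,.25],rot(.11+np.pi/2))
p,d=camera("top");np.savez("t3.npz",p=p,d=d);cv2.imwrite("pics/t3.png",cv2.resize(p[230:285,165:245],None,fx=10,fy=10,interpolation=cv2.INTER_CUBIC));st()
hsv=cv2.cvtColor(p,cv2.COLOR_BGR2HSV)
for n,lo,hi,(y0,y1,x0,x1) in [("clip",[0,120,80],[8,255,255],(258,276,190,212)),("ptr",[20,90,80],[35,255,255],(255,266,192,210))]:
    k=cv2.inRange(hsv[y0:y1,x0:x1],np.array(lo),np.array(hi));v,u=np.nonzero(k);u=u+x0;v=v+y0
    W=depthpts("top",d)[v,u]
    print(n,len(u),u.mean(),v.mean(),"z",np.sort(W[:,2]).round(4)[::3],[tj(ray("top",u.mean(),v.mean(),z)) for z in(.011,.016)])
```

```text
down t 11.7 jig [8.000e-02 8.938e+01] z 0.1016 Fj [ 0.3 -1.3] 0.0 op 0.0601 gf 0.0
grip t 12.1 jig [-0.37 89.2 ] z 0.102 Fj [-2.7 -0.8] 6.3 op 0.0254 gf 25.1
m t 12.5 jig [-0.4  88.18] z 0.1021 Fj [-2.   5.8] 4.3 op 0.0255 gf 26.1
m t 12.8 jig [-0.42 88.02] z 0.1021 Fj [-1.6  6.7] 1.9 op 0.0258 gf 25.9
m t 13.2 jig [-0.41 87.66] z 0.1021 Fj [-1.9  7.2] 1.9 op 0.0256 gf 25.8
m t 13.5 jig [-0.42 87.08] z 0.1021 Fj [-1.4  7.7] 2.3 op 0.0253 gf 25.8
m t 13.9 jig [-0.43 86.43] z 0.1021 Fj [-1.2  7.2] 1.8 op 0.0254 gf 25.8
open t 14.3 jig [-0.22 82.82] z 0.1009 Fj [-0.8 -0.3] 0.6 op 0.0601 gf 0.0
 t 16.5 jig [ -43.37 -319.66] z 0.2499 Fj [1.  0.1] -0.8 op 0.0605 gf 0.0
clip 22 201.54545454545453 269.1363636363636 z [-0.0016  0.0076  0.0136  0.0141  0.0149  0.0159  0.0171  0.018 ] [array([-45.73,  87.56]), array([-45.96,  86.5 ])]
ptr 13 201.53846153846155 259.46153846153845 z [0.0079 0.0121 0.0128 0.0141 0.017 ] [array([-27.91,  90.08]), array([-28.23,  89.01])]
```

View pics/t3.png

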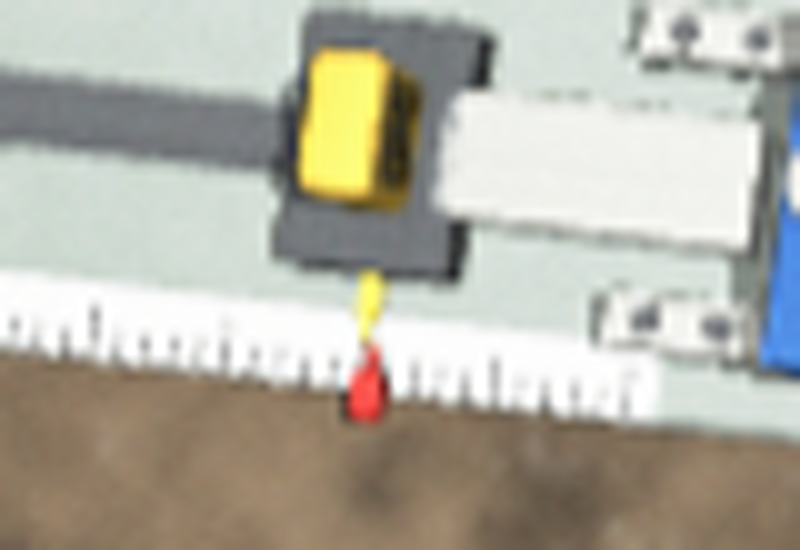

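The pointer tip (367,340) is still about 1.5–2 mm past the clip tip (372,350). I'll nudge it another 1.5 mm, then pick the block.

Run:
```python
from h import *
X=-.00035
env.reach(jp(X,.0865,.2),rot(AX));env.movel(jp(X,.0865,.101),.2)
env.grip(.02,25);s=st("grip");y0=tj(s["tcp_pos"])[1]
y=y0/1000-.0035
while True:
    env.movel(jp(X,y,.101),.05);env.dwell(.1);s=st("m")
    if y0-tj(s["tcp_pos"])[1]>1.3 or y<.079: break
    y-=.0005
env.grip(.06);env.movel(jp(X,.085,.2),.2)
a=.11+np.pi/2
env.reach(np.r_[.5045,-.291,.2],rot(a));env.grip(.085);env.movel(np.r_[.5045,-.291,.080],.12,stop_force=8);st("at block")
env.grip(.05,50);st("gripped")
c=env.get_state()["tcp_pos"];print(c)
env.movel(np.r_[c[:2],.18],.12);s=st("lift")
p,d=camera("side");cv2.imwrite("pics/s4.png",p)
```

```text
grip t 19.1 jig [-0.37 86.87] z 0.1025 Fj [-2.4 -1. ] 8.7 op 0.0254 gf 24.9
m t 19.4 jig [-0.42 85.49] z 0.1025 Fj [-1.8  3.8] 6.9 op 0.0254 gf 26.3
at block t 23.6 jig [  16.35 -354.25] z 0.0808 Fj [ 0.4 -1.2] 0.9 op 0.0853 gf 0.0
gripped t 24.0 jig [  16.13 -354.43] z 0.0811 Fj [-2.1 -0.6] 5.8 op 0.0651 gf 55.5
[ 0.50483506 -0.29129519  0.08112555]
lift t 24.9 jig [  15.53 -354.48] z 0.1792 Fj [-0.8  0.1] -3.2 op 0.0648 gf 55.5
```

View pics/s4.png

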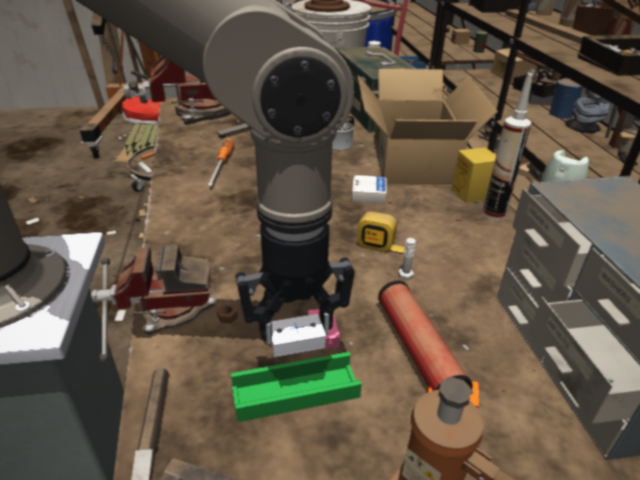

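The block is held level at side (298,335) and the holder is empty. Now I'll place it on the infeed, regrip it across its width, and look from the top.

Run:
```python
from h import *
X=-.00035
env.reach(jp(X,-.082,.18),rot(AY));st("above")
env.movel(jp(X,-.082,.095),.12);print(env.movel(jp(X,-.082,.0835),.03,stop_force=6));st("down")
env.grip(.082);env.movel(jp(X,-.082,.16),.15)
env.reach(jp(X,-.102,.16),rot(AX));env.movel(jp(X,-.102,.088),.12,stop_force=8);st("straddle")
env.grip(.03,30);s=st("regrip")
p,d=camera("side");cv2.imwrite("pics/s5.png",cv2.resize(p[170:330,200:400],None,fx=4,fy=4)[:600]);
```

```text
above t 26.1 jig [ -0.   -83.51] z 0.1795 Fj [-0.5 -0.6] -2.1 op 0.0644 gf 55.5
True
down t 27.3 jig [ 1.000e-02 -8.208e+01] z 0.0851 Fj [-0.8 -1.5] 6.5 op 0.0647 gf 56.6
straddle t 30.2 jig [-4.0000e-02 -1.0174e+02] z 0.0883 Fj [0.1 0.4] -0.5 op 0.0821 gf 0.0
regrip t 30.7 jig [   0.13 -102.02] z 0.0887 Fj [-1.2 -0.6] 6.4 op 0.0393 gf 30.5
```

View pics/s5.png

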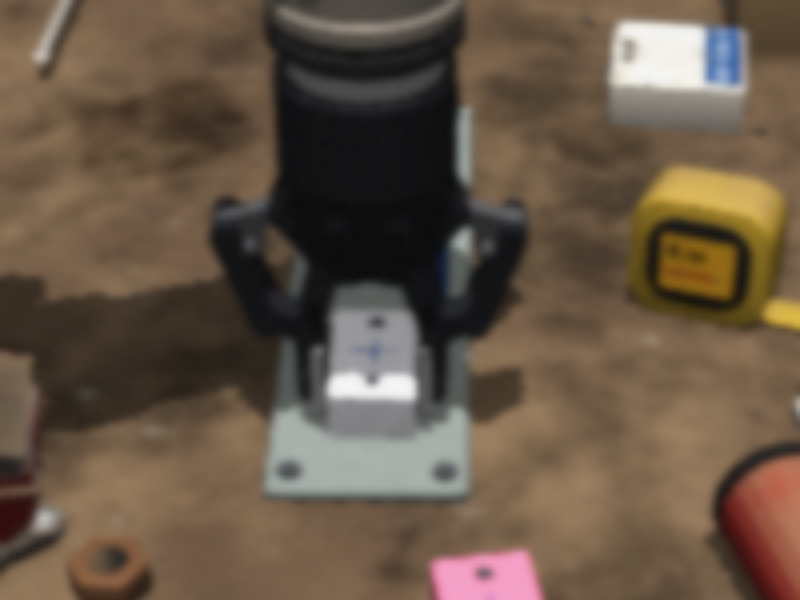

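The block lies flat on the bed, gripped squarely at crop (372,370). Now I'll slide it under the bridge.

Run:
```python
from h import *
X=-.00035
z=env.get_state()["tcp_pos"][2]
print(env.movel(jp(X,-.068,z),.06,stop_force=12));st("before mouth")
print(env.movel(jp(X,-.046,z),.04,stop_force=12));st("in")
env.dwell(.2)
print(env.movel(jp(X,-.030,z),.015,stop_force=4.0));st("contact")
p,d=camera("top");cv2.imwrite("pics/t6.png",cv2.resize(p[215:285,165:285],None,fx=6,fy=6,interpolation=cv2.INTER_CUBIC))
```

```text
False
before mouth t 31.5 jig [ -0.42 -67.17] z 0.0888 Fj [-0.6  2.2] 1.1 op 0.0394 gf 30.6
False
in t 32.2 jig [ -0.34 -45.17] z 0.0888 Fj [-0.2  2. ] 1.9 op 0.0387 gf 30.6
True
contact t 32.7 jig [ -0.35 -45.46] z 0.0887 Fj [-0.4 -0.2] 4.2 op 0.0391 gf 31.1
```

View pics/t6.png

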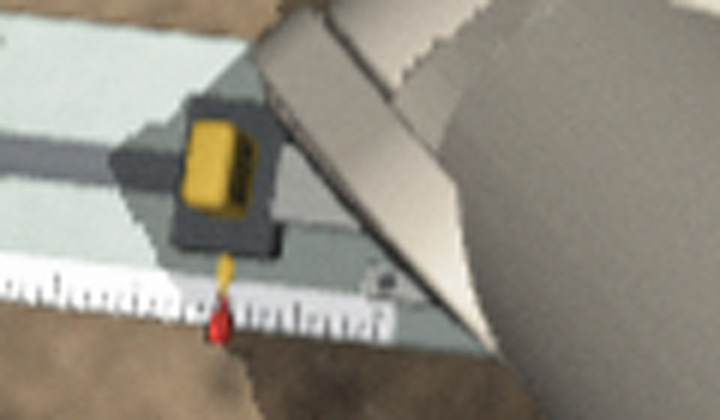

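The stop is on its mark, with the pointer (222,298) level with the clip (222,300). The force stop triggered early, so I'll advance in small steps and watch the contact force.

Run:
```python
from h import *
X=-.00035
z=env.get_state()["tcp_pos"][2]
y=-.0445
while y<-.0325:
    env.movel(jp(X,y,z),.03);env.dwell(.1)
    f=np.mean([Rj.T@env.get_state()["force"][:2] for _ in range(1)],0)
    s=st(f"{y*1000:.1f}")
    if f[1]<-4.5: break
    y+=.0007
```

```text
-44.5 t 33.1 jig [ -0.34 -45.34] z 0.0887 Fj [-0.1 -2.8] 5.2 op 0.0391 gf 31.1
-43.8 t 33.4 jig [ -0.3  -45.08] z 0.0888 Fj [-0.5 -4. ] 6.0 op 0.0395 gf 31.2
-43.1 t 33.8 jig [ -0.25 -44.57] z 0.0888 Fj [-0.4 -4.7] 6.0 op 0.0391 gf 31.2
```

Run:
```python
from h import *
X=-.00035
z=env.get_state()["tcp_pos"][2]
for k in range(4):
    if env.get_state()["force"][2]<2: break
    z+=.0005; env.movel(jp(X,-.0431,z),.03);env.dwell(.1);st(f"z {z:.4f}")
y=-.0424;last=None
while y<-.032:
    env.movel(jp(X,y,z),.03);env.dwell(.1)
    s=st(f"{y*1000:.1f}");f=Rj.T@s["force"][:2]
    if f[1]<-5.5: break
    y+=.001
p,d=camera("side");cv2.imwrite("pics/s7.png",cv2.resize(p[170:300,230:370],None,fx=5,fy=4.6))
```

```text
z 0.0893 t 34.1 jig [ -0.78 -42.89] z 0.0889 Fj [-0.2 -0.6] -1.0 op 0.039 gf 30.4
-42.4 t 34.5 jig [ -0.4  -42.32] z 0.0892 Fj [-0.5 -0.3] -2.1 op 0.0391 gf 30.4
-41.4 t 34.8 jig [ -0.33 -41.39] z 0.0893 Fj [ 0.1 -0.5] -2.3 op 0.0393 gf 30.4
-40.4 t 35.2 jig [ -0.34 -40.38] z 0.0893 Fj [-0.2  0.8] -2.4 op 0.0395 gf 30.4
-39.4 t 35.5 jig [ -0.36 -39.4 ] z 0.0893 Fj [-0.7 -1.2] -2.1 op 0.0393 gf 30.4
-38.4 t 35.9 jig [ -0.31 -38.37] z 0.0893 Fj [ 0.9 -0.1] -2.4 op 0.0395 gf 30.4
-37.4 t 36.2 jig [ -0.38 -37.41] z 0.0893 Fj [0.  0.5] -2.2 op 0.0392 gf 30.4
-36.4 t 36.6 jig [ -0.35 -36.4 ] z 0.0893 Fj [-0.6 -0. ] -1.7 op 0.0391 gf 30.4
-35.4 t 36.9 jig [ -0.38 -35.4 ] z 0.0892 Fj [-0.4  0.5] -1.9 op 0.0393 gf 30.4
-34.4 t 37.3 jig [ -0.36 -35.28] z 0.0892 Fj [ 0.4 -5.1] -0.2 op 0.039 gf 30.6
-33.4 t 37.6 jig [ -0.35 -34.86] z 0.0892 Fj [-0.4 -6.8] 0.5 op 0.0393 gf 30.7
```

Contact with the nose is clear at TCP jig y ≈ -35.3 mm. I'll relax, lower, release and retreat, then look.

Run:
```python
from h import *
X=-.00035
env.movel(jp(X,-.0350,.0889),.02);env.dwell(.1);st("relaxed")
env.grip(.065);st("open")
env.movel(jp(X,-.036,.18),.15);env.reach(np.r_[.45,-.3,.3],rot(AX));env.dwell(.3);st("away")
p,d=camera("top");q,_=camera("side")
A=cv2.resize(p[215:285,165:295],None,fx=5,fy=5,interpolation=cv2.INTER_CUBIC)
B=cv2.resize(q[180:300,255:345],None,fx=2,fy=2,interpolation=cv2.INTER_CUBIC)
C=np.zeros((A.shape[0]+B.shape[0],A.shape[1],3),np.uint8);C[:A.shape[0]]=A;C[A.shape[0]:,:B.shape[1]]=B
cv2.imwrite("pics/t8.png",C)
```

```text
relaxed t 38.0 jig [ -0.28 -35.06] z 0.0889 Fj [ 0.4 -3.4] -1.4 op 0.0394 gf 30.4
open t 38.4 jig [ -0.26 -34.37] z 0.0891 Fj [-0.2  0.4] 0.2 op 0.0649 gf 0.0
away t 40.8 jig [ -36.73 -369.8 ] z 0.2998 Fj [0.7 0.6] 0.0 op 0.0651 gf 0.0
```

View pics/t8.png

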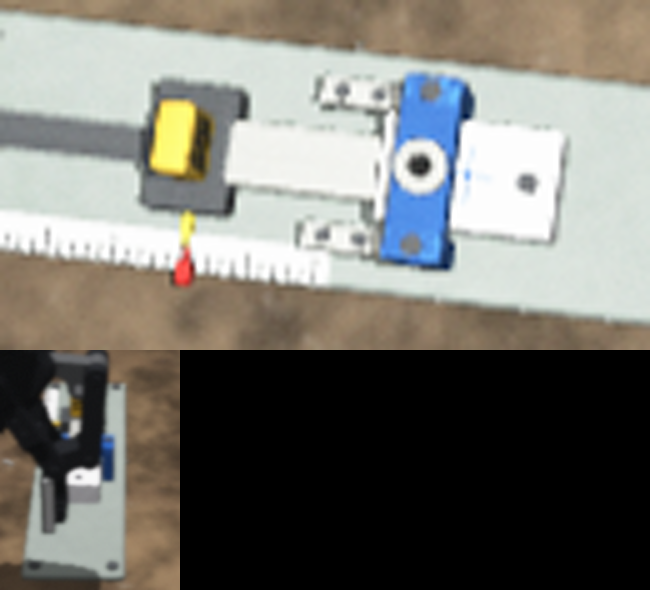

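The top view shows the pointer tip (187,245) level with the clip tip (185,250). The block is square under the bridge, with its front edge (381,165) against the nose, and the gripper is clear.

```bash
python3 -c "
from cell import job;print(job.job_done())"
```

```text
the job is handed in; nothing more can be done
None
```

I handed the job in at about 41 s on the robot's clock: the stop is on the red mark, the block lies flat under the bridge with its end against the nose, and the gripper is clear; I never approached the tape, bolt or nut, and no verdict came back.

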